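# Set the bottle guide to the gauge mark

## Task

Set the bottle guide for the next bottle size: roll the brass knurled wheel under a fingertip, its top towards the fixed stop, until the gap has closed so far that the red pointer stands on the green gauge band. Only then press the green button fully down to confirm and let it go. Move the jaw by the wheel alone, do not press the red button, and leave the gauge block and everything else on the table where it is: nothing needs to be gripped or lifted.

Things in the scene. Friction and masses are not known exactly. Their poses are not given: they have to be found in the camera images.
- guide: Bottle guide fixed to the table: aluminium base plate 20 mm high, blue fixed stop at its -x end, blue sliding jaw, brass wheel in a blue housing at its +x end. Origin on the table, z up, x along the slide from stop to wheel: the gap closes as the jaw moves to -x. Plate spans x -135..145, y -75..50 mm. Stop, jaw, housing stand 85, 89, 78 mm above the table. It all stands at a new place and yaw each time.
- wheel_axle (a point): Centre of the knurled wheel, 58 mm above the table, 100 mm along the guide's +x from its origin; does not move. Wheel radius 35 mm, width 28 mm, axle level along the guide's y. Its top is 93 mm above the table; the uppermost 15 mm stand free above the two cheeks of the housing (16 mm thick, 4 mm beside the wheel).
- wheel (a joint): Turn of the wheel, rad (0 to 5.35; 0 = jaw fully open). Grows as its top is rolled towards the stop (guide's -x); the jaw moves the same way, 14 mm per rad: 10 mm of rim travel moves the jaw 4 mm. Turns either way, needs about 1.5 N along the rim, stays where left. A fingertip pressed on its top with 5 to 10 N drags it by friction.
- pointer (a point): Tip of the thin red pointer (2.5 mm wide) on the side of the jaw, over the white scale, 25 mm above the table. It moves with the jaw, along the guide's x.
- gauge_mark (a point): Middle of the bright green band (6 mm wide along the slide) in the black gauge block (24 x 18 mm, top 27 mm above the table) at the scale's outer edge. Axes as the guide's. Place differs each time, at the start between pointer and stop. The pointer is on the band when its offset from this point along the guide's x is within 3 mm.
- green_button_top (a point): Centre of the top of the green push button (36 mm across), standing in a grey housing on the table. It is pressed straight down.
- green_button (a joint): Travel of the green button, m: 0 released, 0.006 fully down (5 N). Springs back. More than 0.0045 counts as pressed.
- red_button_top (a point): Centre of the top of the red push button, same make as the green one; the two change places.
- red_button (a joint): Travel of the red button, m: 0 released, 0.006 fully down.
- amber_bottle: Loose amber glass bottle, 66 mm across, 190 mm tall; origin at its foot. Bystander.
- green_bottle: Loose green glass bottle, 72 mm across, 210 mm tall; origin at its foot. Bystander.
- mug: Loose white mug, 80 mm across, 90 mm tall; origin at its foot. Bystander.
- jar: Loose glass jar with brass cap, 64 mm across, 65 mm tall; origin at its foot. Bystander.
- wrench: Loose steel wrench lying flat; origin under its middle. Bystander.
- cup: Loose small steel cup, 60 mm across, 50 mm tall; origin at its foot. Bystander.
- collar: Loose black plastic collar ring, 60 mm across, 16 mm tall; origin at its foot. Bystander.
There are look-alikes about, which are no part of the job. What is shaped like the part that bears green_button_top but orange is not meant.

How it is judged (in metres and radians):
On the way, in this order (a step that is already met when the one before it is completed fails the run):
1. the pointer rests on the green band, the wheel at rest (x of pointer in the frame of gauge_mark between -0.003 and 0.003 m and velocity of joint wheel between -0.05 and 0.05 rad/s), for 0.3 s.
2. the green button is pressed, the pointer still on the band (x of pointer in the frame of gauge_mark between -0.003 and 0.003 m and value of joint green_button above 0.0045 m), for 0.05 s.
3. the green button is released (value of joint green_button below 0.0015 m), for 0.1 s.
At the end, for the whole second after the job is handed in: The pointer stands within 3 mm of the middle of the green band along the slide, the wheel is at rest, both buttons are up, the gauge block is where it was (3 mm), and each bystander is within 15 mm of where it stood (all of step 1 and value of joint each of green_button, red_button below 0.0015 m and distance of gauge_mark from where it was at the start of the episode below 0.003 m and distance of each of amber_bottle, green_bottle, mug, jar, wrench, cup, collar from where it was at the start of the episode below 0.015 m); the robot touches nothing.
It fails at once if the green button is pressed while the pointer is off the green band (value of joint green_button above 0.003 m and not (x of pointer in the frame of gauge_mark between -0.003 and 0.003 m)).
It fails at once if the red button is pressed (value of joint red_button above 0.003 m).
It fails at once if the robot pushes the jaw itself (over 1.5 N) instead of using the wheel (contact force between any of the fingers, the arm and jaw above 1.5 N).
It fails at once if the gauge block is shifted by more than 3 mm (distance of gauge_mark from where it was at the start of the episode above 0.003 m).
It fails at once if a bystander is pushed, lifted or carried more than 15 mm (distance of any of amber_bottle, green_bottle, mug, jar, wrench, cup, collar from where it was at the start of the episode above 0.015 m).
It also fails if it takes over 72 s, if anything falls off the work surface, if the arm or the gripper's body presses on something with over 40 N, if the wrist force passes 120 N, or if a joint passes its speed limit or range.

## Robot

A 7-joint arm with a two-finger parallel gripper is mounted at the origin on the work surface. World frame = base frame: x ahead of the robot, y to its left, z up, the work surface at z = 0. Lengths are in m, angles in degrees, forces in N, time in s.
With the tool pointing down it reaches from about 0.425 to 0.875 m from the base axis. Payload 4.7 kg.
Tool frame: the origin (TCP) lies on the centre line of the jaws, within the pads' length; the fingertips stand 11 mm ahead of it and the grasp point (between the pads) lies 8 mm behind it (finger_overhang is the x of the fingertips in the tool frame, in m); x points along the fingers, z is the direction in which the jaws open and shut, and the axes are right-handed (so a half turn about x gives the same grasp; the last joint's range is limited). The gripper opens to 87 mm and grips with 3 to 60 N. Pads are 19 mm wide; open, the fingers measure 117 mm over their backs; the gripper's body (75 mm by 190 mm) begins 51 mm behind the grasp point.
Start: joints at [-73.906, 18.392, -4.016, 83.108, 1.295, 78.541, -3.26], TCP at [0.171, 0.627, 0.206] pointing down, gripper open.
Joint ranges: [-163.93, 163.93], [-17.29, 119.83], [-79.2, 71.16], [3.27, 140.29], [-89.18, 269.18], [5.43, 117.66], [-154.24, 154.24]. Speed limits (degrees/s): [147.25, 147.25, 180, 180, 180, 180, 180].

## Interface

Orientations are given as [roll, pitch, yaw] about the fixed x, y, z axes, in that order (R = Rz(yaw) Ry(pitch) Rx(roll)).
In Python, from cell import get_obs, read_camera, sign_off, cut_out, finger_overhang gives the robot as it stands.
- The arm moves only by the tool servo_tool, never from a script. Its argument "rows" is one flat list of numbers, 5 for each row, row after row: the shift along the world's x, y, z in mm, then the turn about the world's z in degrees, then the closure, from 0 (fully open) to 1 (shut). A call has 1 to 10 rows; each row is the pose to reach, as a shift and turn from the pose commanded when the call began; what a row does not reach only later rows make up. A row lasts 1/12 s, in which the tool goes at most 41.7 mm and 7.16 degrees, less where a joint would pass 70% of its speed; a pose out of reach is approached as far as the arm can. A call with a gripper value outside its range is refused whole. The fingers move at their own pace and stop on an object; "force" is the grip in N (left out, the last holds). Time passes only in rows, so rows that repeat a pose let the fingers close. It gives the time, the measured TCP pose, the force and the opening at its end, in the units of the state.
- get_obs(): the state, without advancing time (a new reading comes with each control period).
- read_camera(name): name is "side" or "top"; returns a dict with "frame" (400x640x3 uint8, blue, green, red), "range_z" (400x640 float32, m along the optical axis (not along the pixel's ray), 0 where there is no reading), "intrinsics" (3x3 intrinsics, pixels), "cam_to_world" (4x4, takes a point from camera to world coordinates). Camera axes: x right, y down, z forward; pixel columns grow to the right and rows downward; lengths in m; the calibration is good to about 2 mm. A picture is of the moment at which its call begins.
- sign_off(): hands the job in, once; it reports no verdict.
Trained networks look in a picture, given as the dict that the camera call returned (one of the last four; its "shot" number tells which), for a name from the list of things; names that differ only in an ending like _2 or _b are one class to them, and where a whole thing is asked for, a point or a joint stands for the part that bears it (a point fixed in the world has none). Each returns a list of dicts, best first, with "score" (0 to 1); they miss things now and then, are a little off and sometimes report something else, mostly with a low value. They report only what shows in the picture. A call takes as long as a camera call. They do not tell look-alikes from the thing itself.
- cut_out(name, picture): "pixels" (400x640 bool, what is visible of it) and "extent" ([centre column, centre row, width, height] in pixels, round what is visible of it).
The state is a dict: "time_s": time; "qpos": joint angles; "joint_velocities": joint speeds; "effort": joint torques, N m; "tool_pos": TCP position; "tool_rot": TCP orientation; "force": force on the tool from outside, world axes, zero at the start; "wrist_torque": the same for the moment, N m; "grip_width": finger opening in m.
Only numpy, scipy, OpenCV 4.12 (cv2) and the standard library are available. Lean on these libraries where they do the work, as an engineer would, in place of code of your own. Each camera call takes 0.05 s, during which the arm holds its last target.

## Working session

There is one attempt and no reset: what is moved stays moved. The work goes in short steps, Python scripts to look and compute and a tool call to move; the robot and the scene stay as the last step left them, time stands still between calls to the robot, and variables do not carry over. Pictures are saved under pics/ and viewed, and the job is handed in when it is done.

Besides the shell and the picture viewer there is one more tool, called after "Request:" by a JSON object that holds its "name" and its "arguments", one argument or row to a line. servo_tool: Moves the arm, as the interface text tells. Its arguments: {"type":"object","properties":{"rows":{"type":"array"},"force":{"type":"number"}},"required":["rows"]}

```bash
mkdir -p pics; cat > h.py <<'E'
import numpy as np, cv2
from cell import *
def world(p,u,v,z=None):
    K=p["intrinsics"];T=p["cam_to_world"]
    d=np.array([(u-K[0,2])/K[0,0],(v-K[1,2])/K[1,1],1.0])
    if z is None:
        r=p["range_z"][int(round(v)),int(round(u))]
        return T[:3,:3]@(d*r)+T[:3,3]
    w=T[:3,:3]@d; return T[:3,3]+w*(z-T[2,3])/w[2]
def cloud(p):
    K=p["intrinsics"];T=p["cam_to_world"]
    v,u=np.mgrid[0:400,0:640];r=p["range_z"]
    c=np.stack([(u-K[0,2])/K[0,0]*r,(v-K[1,2])/K[1,1]*r,r],-1)
    return c@T[:3,:3].T+T[:3,3]
def proj(p,X):
    K=p["intrinsics"];T=p["cam_to_world"]
    c=T[:3,:3].T@(np.array(X)-T[:3,3]);q=K@c;return q[:2]/q[2]
E
python3 - <<'E'
from h import *
o=get_obs();print(o["time_s"],o["tool_pos"],o["tool_rot"],finger_overhang)
for n in("side","top"):
    p=read_camera(n);cv2.imwrite(f"pics/{n}0.png",p["frame"]);print(n,p["cam_to_world"].round(3).tolist(),p["intrinsics"].tolist())
    for k in["guide","wheel","pointer","gauge_mark","green_button","red_button"]:
        for r in cut_out(k,p)[:3]:
            m=r["pixels"];c=cloud(p)[m&(p["range_z"]>0)]
            print(k,round(r["score"],2),np.round(r["extent"],1),np.median(c,0).round(3) if len(c) else None, m.sum())
E
```

```text
0.0 [0.17128751 0.62641706 0.20445641] [-175.93323352   89.89008513 -101.21617611] 0.011
side [[0.945, -0.179, 0.273, 0.267], [-0.326, -0.558, 0.763, -0.83], [0.016, -0.81, -0.586, 0.681], [0.0, 0.0, 0.0, 1.0]] [[406.9607488234628, 0.0, 316.08873863774136], [0.0, 406.9607488234628, 203.97662060118773], [0.0, 0.0, 1.0]]
guide 0.76 [314.2 201.9  73.   80.3] [0.545 0.027 0.028] 3424
wheel 0.56 [253.7 128.5  21.8  61. ] [0.479 0.391 0.09 ] 938
wheel 0.54 [298.9 169.1  12.1  11.5] [0.552 0.119 0.086] 144
pointer 0.66 [305.1 190.2  32.   22.3] [0.54  0.053 0.065] 654
gauge_mark 0.33 [351.4 275.1  18.1  12.9] [ 0.563 -0.253  0.022] 179
green_button 0.66 [342.1 318.6  15.4  18.5] [ 0.496 -0.351  0.022] 238
green_button 0.65 [305.5 287.6  16.7  16.2] [ 0.451 -0.256  0.022] 207
green_button 0.6 [293.9 325.8  21.   19.3] [ 0.4   -0.336  0.022] 270
red_button 0.68 [353.1 276.1  17.1  13.1] [ 0.564 -0.253  0.022] 191
top [[-0.005, -0.993, 0.12, 0.421], [-1.0, 0.003, -0.018, 0.008], [0.018, -0.121, -0.993, 1.086], [0.0, 0.0, 0.0, 1.0]] [[367.059771244598, 0.0, 325.367030127949], [0.0, 367.059771244598, 203.02988832160366], [0.0, 0.0, 1.0]]
guide 0.77 [303.6 201.1  94.   50.6] [0.556 0.042 0.022] 4000
wheel 0.67 [276.1 200.9  24.7   9.2] [0.554 0.133 0.087] 279
pointer 0.73 [293.6 202.9  28.5  33.1] [0.54  0.064 0.088] 263
pointer 0.52 [274.4 201.4  26.3  11.8] [0.554 0.135 0.087] 298
green_button 0.56 [472.2 225.2  14.5  13.6] [ 0.488 -0.437  0.021] 122
green_button 0.43 [408.9 236.6  14.6  10.8] [ 0.45  -0.251  0.021] 120
red_button 0.17 [162.4 184.9  55.1  37.4] [0.591 0.416 0.136] 1144
```

```bash
python3 - <<'E'
import cv2
a=cv2.imread("pics/side0.png");cv2.imwrite("pics/side0b.png",cv2.resize(a[100:400,180:480],(600,600),interpolation=cv2.INTER_CUBIC))
a=cv2.imread("pics/top0.png");cv2.imwrite("pics/top0b.png",cv2.resize(a[140:290,240:440],(800,600),interpolation=cv2.INTER_CUBIC))
E
```

```text
(no output)
```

View pics/side0.png

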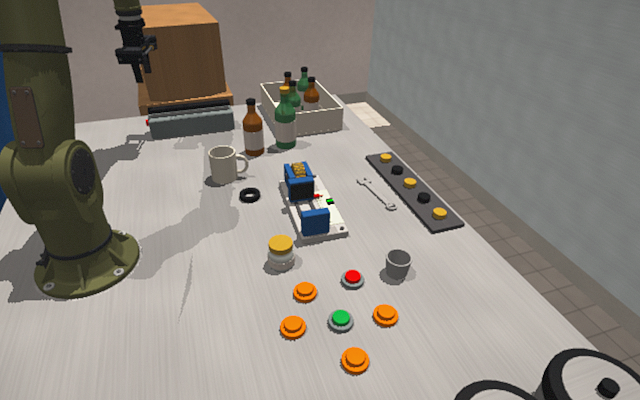

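View pics/top0.png

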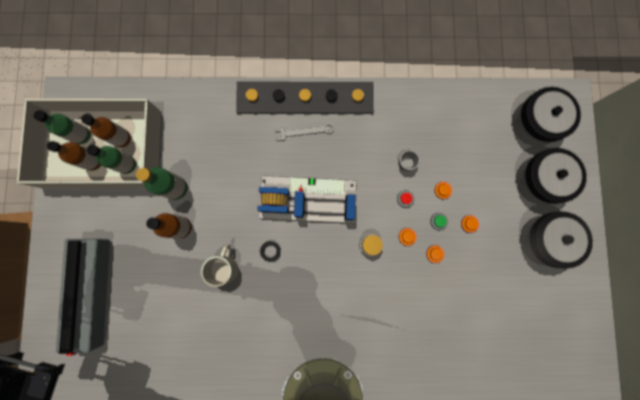

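```bash
ls -la pics
```

```text
total 1392
drwxr-xr-x 2 agent agent   4096 Dec  7 04:38 .
drwxr-xr-x 3 agent agent   4096 Dec  7 04:38 ..
-rw-r--r-- 1 agent agent 383592 Dec  7 04:38 side0.png
-rw-r--r-- 1 agent agent 460086 Dec  7 04:38 side0b.png
-rw-r--r-- 1 agent agent 280848 Dec  7 04:38 top0.png
-rw-r--r-- 1 agent agent 283827 Dec  7 04:38 top0b.png
```

View pics/side0b.png

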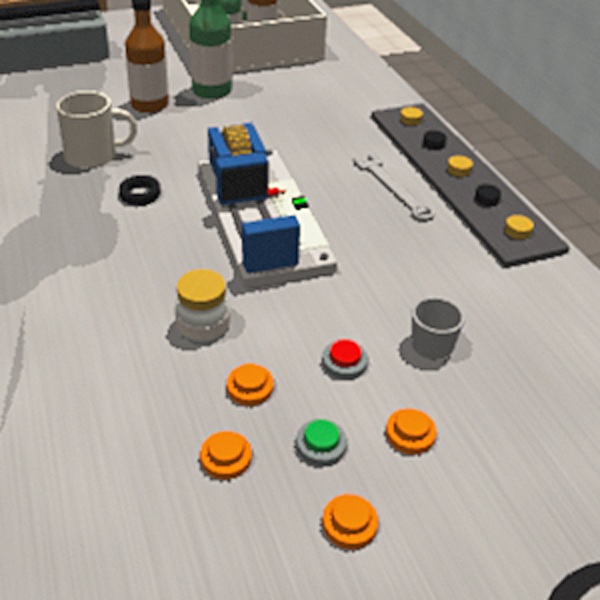

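View pics/top0b.png

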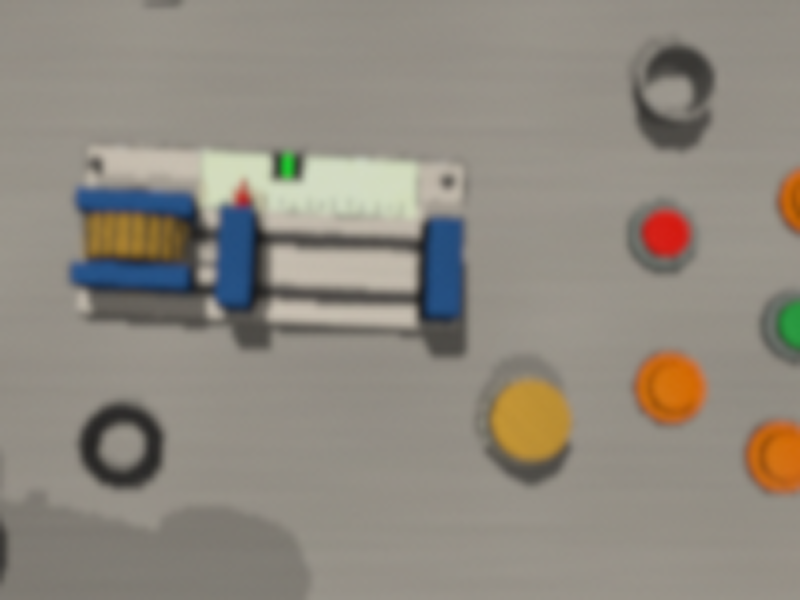

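```bash
cat > m.py <<'E'
from h import *
from scipy import ndimage
def yawfit(p):
    c=cloud(p);z=c[...,2];m=(z>.012)&(z<.1)&(c[...,0]>.44)&(c[...,0]<.66)&(c[...,1]>-.15)&(c[...,1]<.23)&(p["range_z"]>0)
    l,n=ndimage.label(m);s=ndimage.sum(m,l,range(1,n+1));m=l==1+np.argmax(s)
    pl=m&(z<.026)
    r=cv2.minAreaRect((c[pl][:,:2]*1000).astype(np.float32));return r,c,m
def blob(p,kind,z,ax,box=None):
    f=p["frame"].astype(float);b,g,r=f[...,0],f[...,1],f[...,2]
    w=np.clip((r-np.maximum(b,g)-25),0,None) if kind=="r" else np.clip(g-np.maximum(b,r)-25,0,None)
    c=cloud(p);roi=(np.abs(c[...,0]-.58)<.06)&(c[...,1]>-.1)&(c[...,1]<.19)&(c[...,2]>.008)&(c[...,2]<.06)&(p["range_z"]>0)
    if kind=="r": roi&=(g<.55*r)&(b<.55*r)
    w=w*roi; l,n=ndimage.label(w>0)
    if n==0: return None
    s=ndimage.sum(w,l,range(1,n+1));w=w*(l==1+np.argmax(s))
    v,u=np.nonzero(w);ww=w[v,u]
    X=np.array([world(p,a,b_,z) for a,b_ in zip(u,v)])
    return (X*ww[:,None]).sum(0)/ww.sum(), len(u), (u@ww/ww.sum(),v@ww/ww.sum())
E
python3 - <<'E'
from m import *
for n in("top","side"):
    p=read_camera(n);r,c,m=yawfit(p);print(n,r)
    for lo,hi in((.073,.08),(.081,.095)):
        pass
    R=blob(p,"r",.025,0);G=blob(p,"g",.027,0);print(R,G)
    for k in["wheel"]:
        for q in cut_out(k,p)[:2]:
            cc=c[q["pixels"]&(c[...,2]>.082)];print("wheel",q["score"],cc.mean(0),cc.min(0),cc.max(0))
    # green button
    f=p["frame"].astype(int);g=(f[...,1]-np.maximum(f[...,0],f[...,2])>50)&(c[...,1]<-.2)&(c[...,1]>-.5)&(c[...,0]>.35)&(c[...,0]<.65)
    l,k=ndimage.label(g);
    for i in range(1,k+1):
        if (l==i).sum()>20:
            v,u=np.nonzero(l==i);print("green",(l==i).sum(),c[l==i].mean(0),np.median(c[l==i],0),world(p,u.mean(),v.mean(),.022))
    blue=(f[...,0]-f[...,2]>50)&m&(c[...,2]>.06); l,k=ndimage.label(blue)
    for i in range(1,k+1):
        if (l==i).sum()>15: print("blue",(l==i).sum(),c[l==i].mean(0))
E
```

```text
top ((561.7621459960938, 41.0223388671875), (278.2754821777344, 125.94209289550781), 87.10597229003906)
(array([0.59111719, 0.06209657, 0.025     ]), 8, (np.float64(300.1494661921708), np.float64(189.10498220640568))) (array([0.61417294, 0.02912664, 0.027     ]), 27, (np.float64(311.42140266021767), np.float64(181.18802902055623)))
wheel 0.54 [0.55345043 0.13368685 0.0944707 ] [0.42112139 0.00801179 0.08229748] [0.568354   0.16106162 1.08603667]
green 102 [ 0.49740225 -0.34609772  0.02086808] [ 0.49673428 -0.34637824  0.02111186] [ 0.4973121  -0.34572214  0.022     ]
blue 125 [0.58065067 0.1330794  0.07743722]
blue 190 [0.53889395 0.06344984 0.0882339 ]
blue 194 [ 0.53224424 -0.07904905  0.08407018]
blue 164 [0.52919157 0.13587288 0.07705449]
side ((562.6915893554688, 37.795928955078125), (280.6986999511719, 124.81973266601562), 86.91815185546875)
(array([0.58779858, 0.06563617, 0.025     ]), 25, (np.float64(316.3828677839851), np.float64(195.08119180633147))) (array([0.61325112, 0.02913928, 0.027     ]), 22, (np.float64(329.3103044496487), np.float64(200.0062451209992)))
wheel 0.47 [0.55436305 0.12694367 0.08951471] [0.54080039 0.10720882 0.08218497] [0.56965209 0.15702556 0.09526999]
green 197 [ 0.49591373 -0.34925265  0.02171818] [ 0.49579057 -0.34885512  0.02196856] [ 0.49579532 -0.34952674  0.022     ]
blue 306 [0.54487505 0.09736715 0.0830448 ]
blue 182 [ 0.53051956 -0.08370651  0.08459327]
```

```bash
python3 - <<'E'
from m import *
from scipy.spatial.transform import Rotation as R
o=get_obs();M=R.from_euler("xyz",o["tool_rot"],degrees=True).as_matrix();print(M.round(3),np.degrees(np.arctan2(M[1,2],M[0,2])),o["grip_width"],o["force"])
p=read_camera("top");c=cloud(p)
for k in["amber_bottle","green_bottle","mug","jar","wrench","cup","collar"]:
    for r in cut_out(k,p)[:2]:
        q=c[r["pixels"]&(p["range_z"]>0)];print(k,round(r["score"],2),np.median(q,0).round(3),q[:,2].max().round(3))
E
```

```text
[[ 0.    -0.965  0.264]
 [ 0.     0.264  0.965]
 [-1.    -0.     0.   ]] 74.71242628661504 0.08695964106043615 [-1.06190336 -0.57540553  0.39767885]
amber_bottle 0.83 [0.479 0.397 0.123] 0.193
green_bottle 0.94 [0.59  0.416 0.136] 0.214
mug 0.7 [0.361 0.291 0.032] 0.093
jar 0.66 [ 0.428 -0.137  0.064] 0.071
jar 0.21 [0.54  0.062 0.087] 0.094
wrench 0.9 [0.771 0.055 0.006] 0.013
cup 0.92 [ 0.677 -0.261  0.022] 0.054
collar 0.58 [0.412 0.152 0.015] 0.02
```

Request:
{"name": "servo_tool", "arguments": {
  "rows": [0,0,40,0,1,0,0,80,0,1,0,0,100,0,1],
  "force": 20
}}

```text
time_s: 1.55
tool_pos: [0.1717, 0.6281, 0.3106]
tool_rot: [1.5, 89.7, 76.2]
force: [-0.3, 0.3, 0.6]
grip_width: 0.0741
```

Request:
{"name": "servo_tool", "arguments": {
  "rows": [25,-32,0,2,1,50,-63,0,4,1,75,-95,0,6,1,100,-126,0,8,1,125,-158,0,10,1,150,-190,0,12,1,175,-221,0,12.3,1,200,-253,0,12.3,1,225,-284,0,12.3,1,250,-316,0,12.3,1]
}}

```text
time_s: 2.38
tool_pos: [0.4222, 0.3094, 0.3059]
tool_rot: [-27.3, 89.9, 59.7]
force: [0.7, 0.8, -0.3]
grip_width: 0.0085
```

Request:
{"name": "servo_tool", "arguments": {
  "rows": [25,-32,-10,0,1,50,-63,-30,0,1,75,-95,-60,0,1,100,-126,-90,0,1,125,-155,-120,0,1,133,-165,-150,0,1,133,-165,-170,0,1,133,-165,-180,0,1,133,-165,-180,0,1]
}}

```text
time_s: 3.13
tool_pos: [0.552, 0.1452, 0.1225]
tool_rot: [112.0, 89.6, -161.1]
force: [-0.9, 0.8, 0.2]
grip_width: 0.0005
```

```bash
python3 - <<'E'
from m import *
o=get_obs();print(o["time_s"],o["tool_pos"],o["tool_rot"],o["force"],o["grip_width"])
for n in("side","top"):
    p=read_camera(n);f=p["frame"]
    a=f[100:260,220:420] if n=="side" else f[140:260,240:400]
    cv2.imwrite(f"pics/{n}1.png",cv2.resize(a,None,fx=4,fy=4,interpolation=cv2.INTER_CUBIC)[:600])
E
```

```text
3.1333 [0.55202455 0.14521277 0.12246524] [ 111.98068897   89.62735749 -161.07146278] [-0.87435532  0.8457658   0.21650016] 0.0005096438412093291
```

View pics/side1.png

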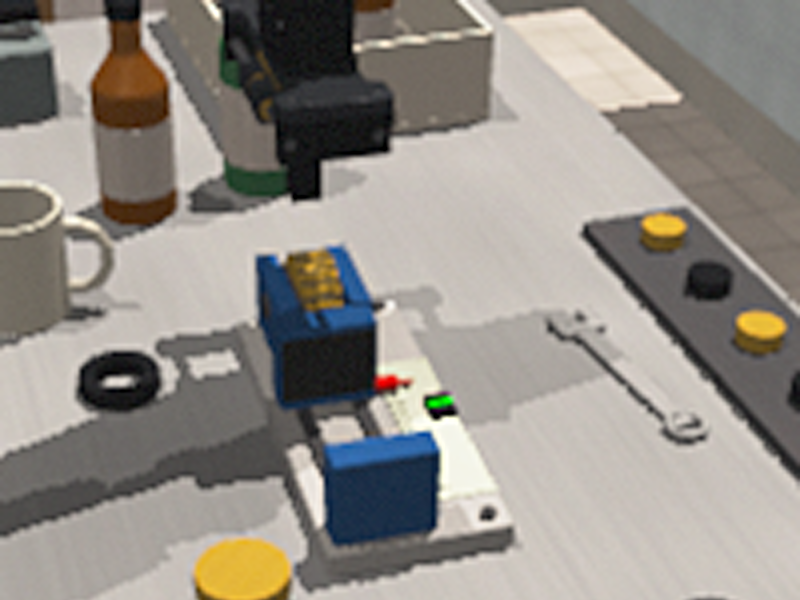

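View pics/top1.png

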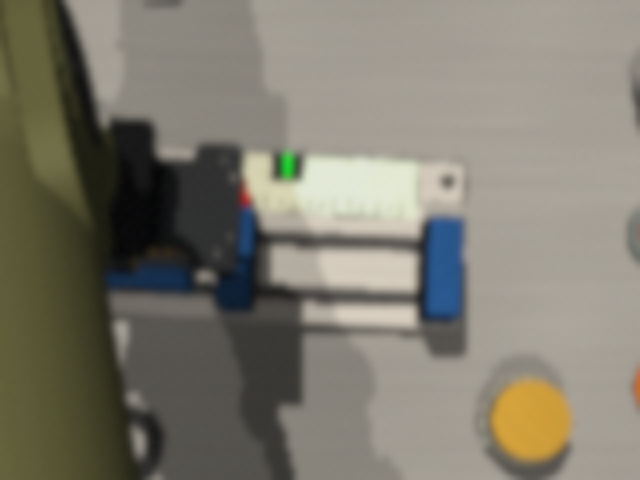

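```bash
python3 - <<'E'
from m import *
from scipy.spatial.transform import Rotation as R
o=get_obs();M=R.from_euler("xyz",o["tool_rot"],degrees=True).as_matrix();print(M.round(3))
p=read_camera("side");c=cloud(p);print(o["tool_pos"],get_obs()["tool_pos"])
print(proj(p,[.552,.145,.111]),proj(p,[.554,.134,.093]))
for v in range(138,156,2): print(v,c[v,296].round(3))
print(blob(p,"r",.025,0),blob(p,"g",.027,0))
E
```

```text
[[ 0.001 -0.999  0.05 ]
 [ 0.001  0.05   0.999]
 [-1.    -0.001  0.001]]
[0.55444993 0.14770299 0.12670797] [0.55506866 0.14807001 0.12767113]
[295.84630192 157.19553947] [297.71547468 164.4602762 ]
138 [0.529 0.062 0.215]
140 [0.551 0.136 0.17 ]
142 [0.552 0.141 0.161]
144 [0.551 0.139 0.156]
146 [0.551 0.139 0.15 ]
148 [ 0.627  0.398 -0.   ]
150 [0.622 0.383 0.001]
152 [0.618 0.367 0.002]
154 [ 0.616  0.361 -0.003]
(array([0.58772153, 0.06572022, 0.025     ]), 25, (np.float64(316.3475935828877), np.float64(195.0698752228164))) (array([0.61361241, 0.02883071, 0.027     ]), 21, (np.float64(329.47041906327036), np.float64(200.0443714050945)))
```

```bash
python3 - <<'E'
from m import *
p=read_camera("side");f=p["frame"].copy();print(get_obs()["tool_pos"])
for z in(.116,.127,.186): 
    q=proj(p,[.555,.148,z]);f[int(q[1]),int(q[0])]=(255,0,255)
cv2.imwrite("pics/side2.png",cv2.resize(f[60:210,230:370],None,fx=4,fy=4,interpolation=cv2.INTER_NEAREST))
E
```

```text
[0.5553869  0.14808105 0.12806199]
```

View pics/side2.png

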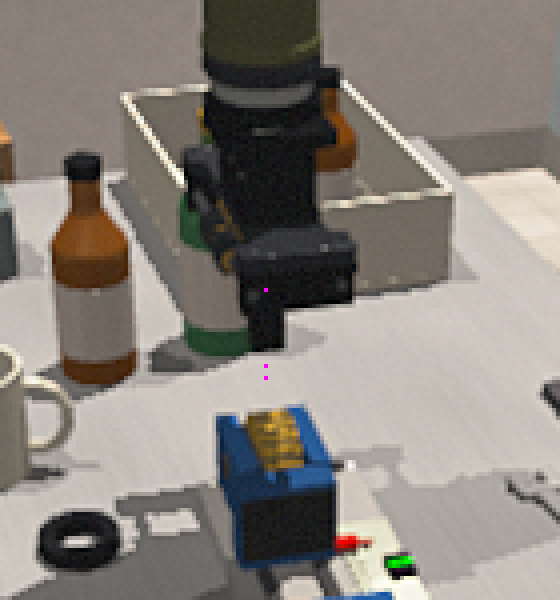

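Request:
{"name": "servo_tool", "arguments": {
  "rows": [0,0,-7,0,1,0,0,-14,0,1,0,0,-20,0,1,0,0,-20,0,1,0,0,-20,0,1]
}}

```text
time_s: 3.75
tool_pos: [0.5539, 0.146, 0.105]
tool_rot: [110.1, 89.9, -162.8]
force: [0.2, -0.0, 0.4]
grip_width: 0.0003
```

```bash
python3 - <<'E'
from m import *
p=read_camera("side");f=p["frame"].copy();o=get_obs();print(o["tool_pos"],o["force"])
for z in(.097,.108): 
    q=proj(p,[.555,.148,z]);f[int(q[1]),int(q[0])]=(255,0,255)
cv2.imwrite("pics/side3.png",cv2.resize(f[60:210,230:370],None,fx=4,fy=4,interpolation=cv2.INTER_NEAREST))
E
```

```text
[0.55425311 0.14598967 0.10539385] [ 0.11268871 -1.0812155   0.02786056]
```

View pics/side3.png

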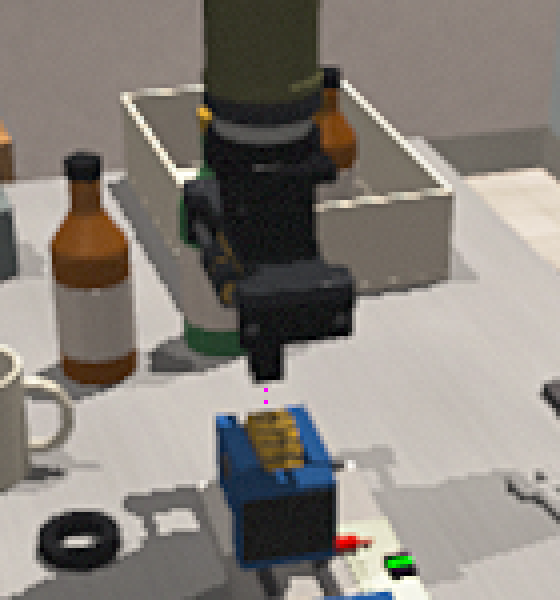

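Request:
{"name": "servo_tool", "arguments": {
  "rows": [0,0,-2,0,1,0,0,-4,0,1,0,0,-4,0,1]
}}

```text
time_s: 4.05
tool_pos: [0.5542, 0.1459, 0.1013]
tool_rot: [103.5, 90.0, -169.5]
force: [-0.8, -0.4, -0.4]
grip_width: 0.0002
```

Request:
{"name": "servo_tool", "arguments": {
  "rows": [0,0,-2,0,1,0,0,-4,0,1,0,0,-4,0,1]
}}

```text
time_s: 4.3
tool_pos: [0.5541, 0.146, 0.0971]
tool_rot: [108.8, 90.0, -164.1]
force: [-0.2, 0.5, -0.2]
grip_width: 0.0004
```

Request:
{"name": "servo_tool", "arguments": {
  "rows": [0,0,-1,0,1,0,0,-2,0,1,0,0,-2,0,1]
}}

```text
time_s: 4.55
tool_pos: [0.5543, 0.146, 0.0954]
tool_rot: [102.7, 90.0, -170.2]
force: [-0.7, -0.3, 1.1]
grip_width: 0.001
```

```bash
python3 - <<'E'
from m import *
p=read_camera("side");f=p["frame"].copy();o=get_obs();print(o["tool_pos"],o["force"])
cv2.imwrite("pics/side4.png",cv2.resize(f[110:210,250:350],None,fx=6,fy=6,interpolation=cv2.INTER_NEAREST))
E
```

```text
[0.55436069 0.14599105 0.09549735] [-0.47272086 -0.38200366  0.61511084]
```

View pics/side4.png

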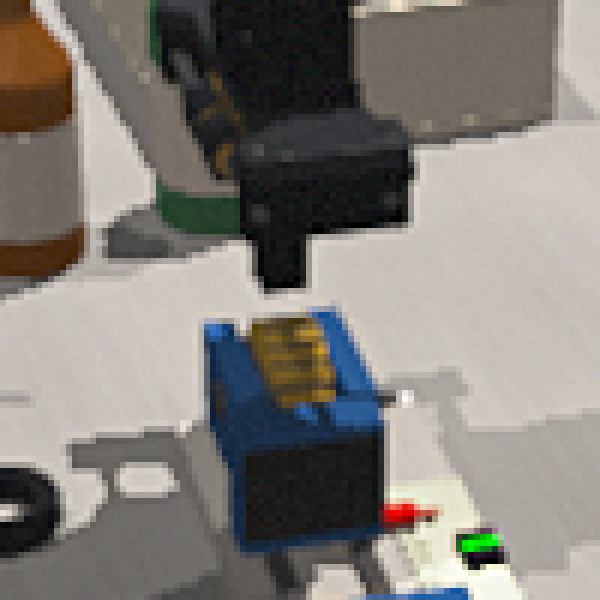

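```bash
python3 - <<'E'
from m import *
p=read_camera("side");c=cloud(p)
for u in(293,297,300): 
  for v in range(148,164,2): print(u,v,c[v,u].round(3))
o=get_obs();print(o["qpos"],o["wrist_torque"])
p=read_camera("top");cv2.imwrite("pics/top4.png",p["frame"])
E
```

```text
293 148 [0.52  0.061 0.188]
293 150 [0.546 0.153 0.131]
293 152 [0.545 0.15  0.126]
293 154 [0.545 0.15  0.12 ]
293 156 [0.6   0.344 0.001]
293 158 [ 0.597  0.334 -0.001]
293 160 [0.591 0.312 0.004]
293 162 [ 0.59   0.309 -0.001]
297 148 [0.531 0.061 0.186]
297 150 [0.552 0.134 0.14 ]
297 152 [0.553 0.137 0.131]
297 154 [0.553 0.137 0.126]
297 156 [0.554 0.139 0.118]
297 158 [0.608 0.324 0.003]
297 160 [ 0.607  0.319 -0.002]
297 162 [0.556 0.148 0.093]
300 148 [0.539 0.06  0.186]
300 150 [0.561 0.135 0.138]
300 152 [0.562 0.136 0.131]
300 154 [0.561 0.135 0.125]
300 156 [0.561 0.136 0.118]
300 158 [0.619 0.324 0.001]
300 160 [0.615 0.311 0.001]
300 162 [0.564 0.145 0.093]
[-36.13949427  14.04650854  21.48373261 102.76804172  -5.66762118
  64.23745748  74.24215793] [-0.01192747 -0.0072869   0.00769026]
```

View pics/top4.png

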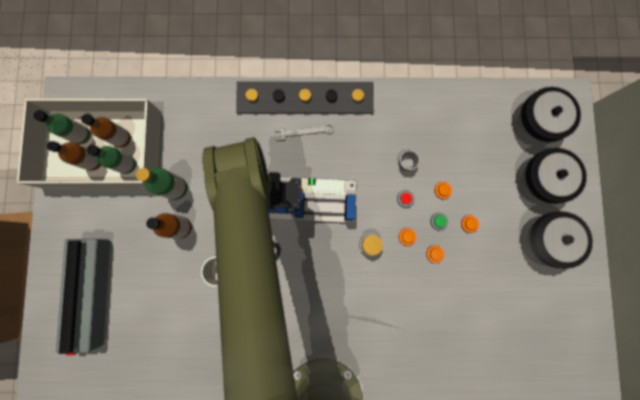

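Request:
{"name": "servo_tool", "arguments": {
  "rows": [0,0,-3,0,1,0,0,-6,0,1,0,0,-9,0,1,0,0,-12,0,1,0,0,-12,0,1]
}}

```text
time_s: 5.12
tool_pos: [0.5538, 0.1458, 0.0826]
tool_rot: [113.0, 89.9, -159.9]
force: [-0.5, -0.4, -0.6]
grip_width: 0.0007
```

```bash
python3 - <<'E'
from m import *
p=read_camera("side");f=p["frame"].copy();o=get_obs();print(o["tool_pos"],o["force"])
c=cloud(p)
for v in range(150,172,2): print(v,c[v,297].round(3))
q=(c[...,2]>.108)&(c[...,2]<.125)&(abs(c[...,0]-.555)<.05)&(abs(c[...,1]-.145)<.04);print(c[q].min(0),c[q].max(0))
cv2.imwrite("pics/side5.png",cv2.resize(f[110:210,250:350],None,fx=6,fy=6,interpolation=cv2.INTER_NEAREST))
E
```

```text
[0.55399505 0.14586759 0.08298429] [-0.33428771 -0.01434103  0.08620875]
150 [0.53  0.057 0.183]
152 [0.531 0.062 0.174]
154 [0.553 0.136 0.126]
156 [0.553 0.135 0.12 ]
158 [0.553 0.137 0.112]
160 [0.554 0.14  0.104]
162 [0.557 0.152 0.09 ]
164 [0.552 0.134 0.095]
166 [0.55  0.128 0.092]
168 [0.548 0.121 0.09 ]
170 [0.546 0.116 0.087]
[0.54344522 0.13296289 0.10832545] [0.56590043 0.15821094 0.12420941]
```

View pics/side5.png

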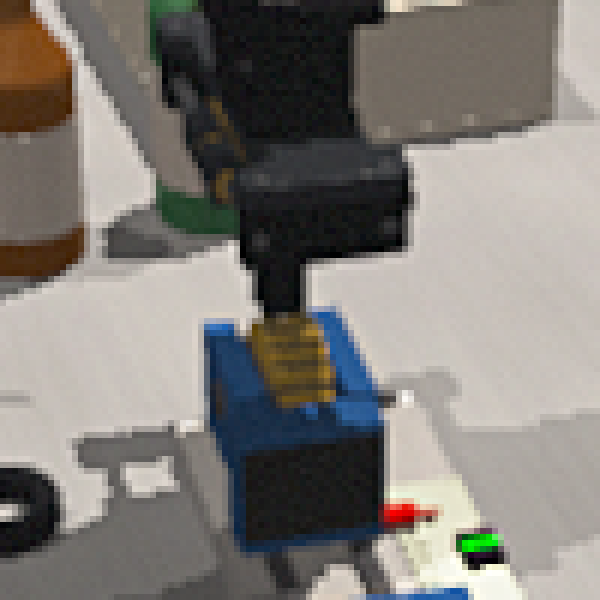

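Request:
{"name": "servo_tool", "arguments": {
  "rows": [0,0,-3,0,1,0,0,-6,0,1,0,0,-6,0,1]
}}

```text
time_s: 5.42
tool_pos: [0.554, 0.1459, 0.0769]
tool_rot: [111.2, 89.9, -161.8]
force: [-0.1, 0.6, 0.0]
grip_width: 0.0006
```

Request:
{"name": "servo_tool", "arguments": {
  "rows": [0,0,-1,0,1,0,0,-2,0,1,0,0,-2,0,1]
}}

```text
time_s: 5.67
tool_pos: [0.5545, 0.1461, 0.0761]
tool_rot: [-22.4, 90.0, 64.6]
force: [-1.6, -0.2, 3.1]
grip_width: 0.0012
```

Request:
{"name": "servo_tool", "arguments": {
  "rows": [0,0,-1,0,1,0,0,-2,0,1,0,0,-2,0,1]
}}

```text
time_s: 5.92
tool_pos: [0.5546, 0.1474, 0.0756]
tool_rot: [-11.7, 89.9, 75.3]
force: [-5.7, 0.9, 11.4]
grip_width: 0.0006
```

Request:
{"name": "servo_tool", "arguments": {
  "rows": [0,0,0.7,0,1,0,-2,0.5,0,1,0,-5,0.5,0,1,-0.5,-8,0.5,0,1,-0.5,-11,0.5,0,1,-0.5,-11,0.5,0,1]
}}

```text
time_s: 6.42
tool_pos: [0.554, 0.1362, 0.0763]
tool_rot: [-8.5, 89.8, 78.5]
force: [-5.2, -0.2, 12.3]
grip_width: 0.0007
```

```bash
cat > g.py <<'E'
from m import *
import sys
ax=np.array([.0506,.9987,0])
def gap():
    for n in("side","top"):
        p=read_camera(n);R=blob(p,"r",.025,0);G=blob(p,"g",.027,0)
        print(n,"gap mm",None if R is None or G is None else round(1000*(R[0]-G[0])@ax,2),R and (R[0].round(4),R[1]),G and (G[0].round(4),G[1]))
        f=p["frame"];a=f[150:240,270:380] if n=="side" else f[165:235,260:370]
        if len(sys.argv)>1: cv2.imwrite(f"pics/{n}_{sys.argv[1]}.png",cv2.resize(a,None,fx=6,fy=6,interpolation=cv2.INTER_CUBIC))
    o=get_obs();print(o["time_s"],o["tool_pos"].round(4) if hasattr(o["tool_pos"],"round") else o["tool_pos"],np.round(o["force"],1))
gap()
E
python3 g.py a
```

```text
side gap mm 30.77 (array([0.5875, 0.0611, 0.025 ]), 25) (array([0.6132, 0.029 , 0.027 ]), 22)
top gap mm None None (array([0.6141, 0.0292, 0.027 ]), 27)
6.5167 [0.554  0.1362 0.0763] [-4.9  0.5 13.5]
```

View pics/side_a.png

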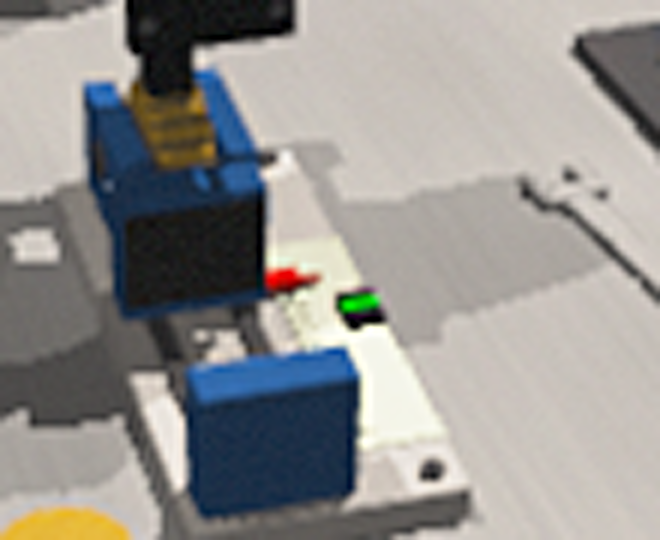

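Request:
{"name": "servo_tool", "arguments": {
  "rows": [0,-3,0.8,0,1,0,-6,0.8,0,1,-0.5,-9,0.8,0,1,-0.5,-12,0.8,0,1,-0.5,-15,0.6,0,1,-0.5,-15,0.6,0,1]
}}

```text
time_s: 7.02
tool_pos: [0.5537, 0.119, 0.0747]
tool_rot: [-126.2, 90.0, -39.3]
force: [-0.5, -0.3, 2.7]
grip_width: 0.0002
```

Request:
{"name": "servo_tool", "arguments": {
  "rows": [0,0,6,0,1,0,0,16,0,1,1,15,18,0,1,1.5,30,18,0,1,1.5,30,12,0,1,1.5,30,4,0,1,1.5,30,1,0,1,1.5,30,0,0,1,1.5,30,0,0,1]
}}

```text
time_s: 7.77
tool_pos: [0.5544, 0.1508, 0.0754]
tool_rot: [36.7, 89.9, 123.7]
force: [-4.2, 2.0, 9.0]
grip_width: 0.0006
```

```bash
python3 g.py
```

```text
side gap mm 25.56 (array([0.5874, 0.0561, 0.025 ]), 25) (array([0.6133, 0.0292, 0.027 ]), 22)
top gap mm 22.71 (array([0.5903, 0.0531, 0.025 ]), 6) (array([0.6141, 0.0291, 0.027 ]), 27)
7.8667 [0.5544 0.1507 0.0754] [-4.5  1.8  9.1]
```

Request:
{"name": "servo_tool", "arguments": {
  "rows": [0,-3,0,0,1,0,-7,0.3,0,1,-0.5,-11,0.5,0,1,-0.5,-15,0.5,0,1,-1,-19,0.5,0,1,-1,-23,0.5,0,1,-1.5,-27,0.3,0,1,-1.5,-30,0.2,0,1,-1.5,-30,0.2,0,1]
}}

```text
time_s: 8.62
tool_pos: [0.5532, 0.1181, 0.0744]
tool_rot: [156.6, 89.9, -116.5]
force: [0.4, -1.9, 3.3]
grip_width: 0.0004
```

Request:
{"name": "servo_tool", "arguments": {
  "rows": [0,0,6,0,1,0,0,16,0,1,1,15,18,0,1,1.5,30,18,0,1,1.5,30,12,0,1,1.5,30,4,0,1,1.5,30,1,0,1,1.5,30,0,0,1,1.5,30,0,0,1]
}}

```text
time_s: 9.37
tool_pos: [0.5542, 0.1505, 0.075]
tool_rot: [56.4, 89.9, 143.4]
force: [-2.4, 2.0, 5.8]
grip_width: 0.0003
```

```bash
python3 g.py
```

```text
side gap mm 13.92 (array([0.5864, 0.0445, 0.025 ]), 23) (array([0.6133, 0.0292, 0.027 ]), 22)
top gap mm 9.67 (array([0.5897, 0.0401, 0.025 ]), 5) (array([0.6141, 0.0291, 0.027 ]), 27)
9.4667 [0.5542 0.1505 0.0751] [-1.5  2.9  6.6]
```

Request:
{"name": "servo_tool", "arguments": {
  "rows": [0,-3,0,0,1,0,-6,0,0,1,-0.5,-9,0.2,0,1,-0.5,-12,0.2,0,1,-0.5,-15,0.2,0,1,-0.5,-15,0.2,0,1]
}}

```text
time_s: 9.97
tool_pos: [0.5534, 0.1348, 0.0763]
tool_rot: [60.3, 89.9, 147.3]
force: [-6.6, 0.3, 14.2]
grip_width: 0.0004
```

```bash
python3 g.py b
```

```text
side gap mm 7.46 (array([0.5857, 0.038 , 0.025 ]), 21) (array([0.6132, 0.0291, 0.027 ]), 22)
top gap mm 3.78 (array([0.5888, 0.0342, 0.025 ]), 7) (array([0.6143, 0.0291, 0.027 ]), 26)
10.0667 [0.5534 0.1348 0.0763] [-6.2  0.8 14.4]
```

View pics/side_b.png

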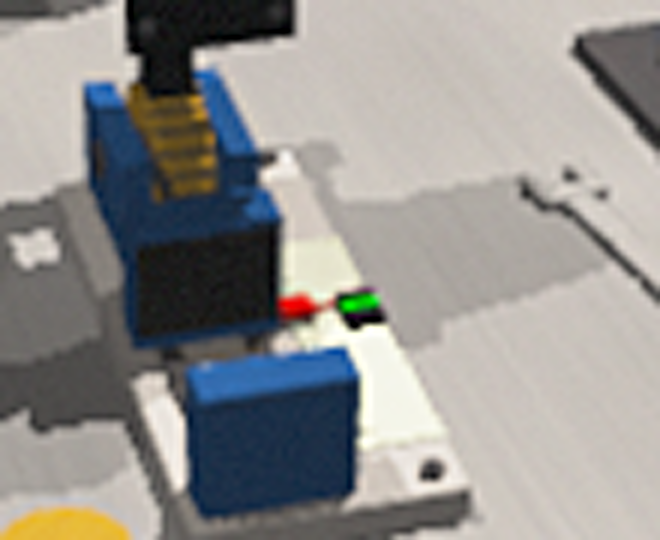

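View pics/top_b.png

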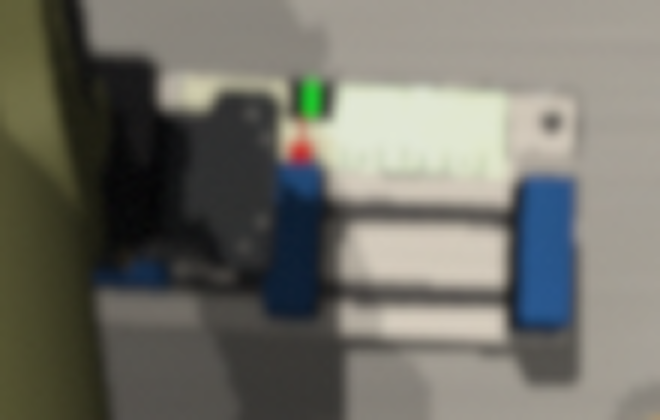

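```bash
cat > t.py <<'E'
from m import *
X=np.array([.0506,.9987]);Y=np.array([-.9987,.0506])
for n in("side","top"):
    p=read_camera(n);f=p["frame"].astype(float)
    G=blob(p,"g",.027,0)[0]
    rows={}
    for v in range(150,240):
        for u in range(270,380):
            w=f[v,u,2]-max(f[v,u,0],f[v,u,1])
            if w<18: continue
            q=world(p,u,v,.025)[:2]-G[:2]
            a,b=q@X*1000,q@Y*1000
            if abs(a)<25 and 2<b<45: rows.setdefault(int(b//4)*4,[]).append((a,w))
    for b in sorted(rows):
        r=np.array(rows[b]);print(n,"b",b,"a",round((r[:,0]*r[:,1]).sum()/r[:,1].sum(),2),len(r),r[:,1].sum())
E
python3 t.py
```

```text
side b 8 a 7.1 2 104.0
side b 12 a 3.89 3 124.0
side b 16 a 5.86 3 191.0
side b 20 a 8.1 7 781.0
side b 24 a 7.85 6 950.0
side b 28 a 8.16 6 943.0
side b 32 a 7.66 7 834.0
side b 36 a 4.25 3 159.0
top b 8 a 4.97 2 44.0
top b 12 a 4.63 2 59.0
top b 16 a 1.79 5 176.0
top b 20 a 4.79 10 618.0
top b 24 a 4.05 6 480.0
top b 28 a 3.93 6 309.0
```

Request:
{"name": "servo_tool", "arguments": {
  "rows": [0,-2,0.5,0,1,0,-4,0.7,0,1,0,-6,0.7,0,1,-0.5,-8,0.7,0,1,-0.5,-10,0.6,0,1,-0.5,-10,0.6,0,1]
}}

```text
time_s: 10.67
tool_pos: [0.5532, 0.1239, 0.0754]
tool_rot: [107.5, 89.9, -165.5]
force: [-2.6, -0.4, 5.7]
grip_width: 0.0007
```

```bash
python3 t.py; python3 g.py c
```

```text
side b 8 a 5.84 1 58.0
side b 12 a 1.93 3 243.0
side b 16 a 1.14 4 205.0
side b 20 a 4.06 7 690.0
side b 24 a 4.08 7 971.0
side b 28 a 3.6 8 1047.0
side b 32 a 2.39 7 772.0
side b 36 a -2.21 1 69.0
top b 12 a 1.26 4 137.0
top b 16 a 0.32 4 149.0
top b 20 a -0.83 7 441.0
top b 24 a 0.65 7 439.0
top b 28 a -0.94 4 229.0
side gap mm 3.16 (array([0.5856, 0.0337, 0.025 ]), 19) (array([0.6133, 0.0291, 0.027 ]), 20)
top gap mm -0.77 (array([0.5887, 0.029 , 0.025 ]), 6) (array([0.615 , 0.0285, 0.027 ]), 20)
10.8667 [0.5532 0.124  0.0753] [-4.  -2.   4.9]
```

View pics/side_c.png

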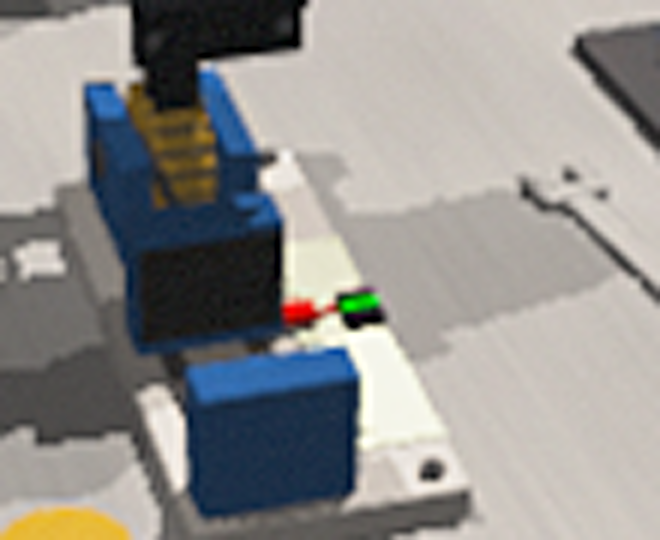

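View pics/top_c.png

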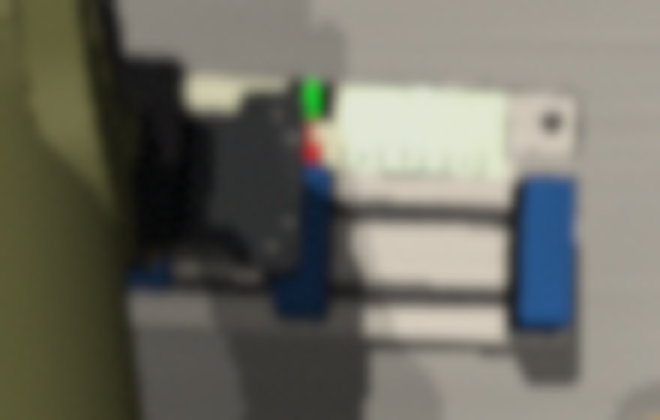

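Request:
{"name": "servo_tool", "arguments": {
  "rows": [0,0,5,0,1,0,0,20,0,1,0,10,50,0,1,0,45,80,0,1,0,80,100,0,1,0,110,110,0,1,0,110,110,0,1]
}}

```text
time_s: 11.45
tool_pos: [0.5541, 0.2456, 0.1887]
tool_rot: [-30.5, 89.5, 57.1]
force: [-0.4, 1.8, -0.2]
grip_width: 0.0002
```

```bash
python3 t.py; python3 g.py d;python3 t.py; python3 g.py d
```

```text
side b 0 a 13.66 1 19.0
side b 8 a 5.79 1 57.0
side b 12 a 1.49 2 241.0
side b 16 a -1.42 3 156.0
side b 20 a 3.27 5 607.0
side b 24 a 3.67 7 932.0
side b 28 a 3.05 7 974.0
side b 32 a 2.3 7 757.0
side b 36 a -2.26 1 70.0
top b 12 a -0.79 2 77.0
top b 16 a -1.62 5 212.0
top b 20 a 0.46 8 533.0
top b 24 a -0.27 5 435.0
top b 28 a -0.43 5 281.0
side gap mm 2.86 (array([0.5855, 0.0334, 0.025 ]), 20) (array([0.6133, 0.0291, 0.027 ]), 21)
top gap mm -0.53 (array([0.5891, 0.0299, 0.025 ]), 6) (array([0.6144, 0.0291, 0.027 ]), 26)
11.65 [0.554  0.2337 0.1849] [ 0.8  0.1 -0.6]
side b 0 a 13.69 1 19.0
side b 8 a 5.82 1 57.0
side b 12 a 1.16 3 259.0
side b 16 a -1.39 3 157.0
side b 20 a 3.36 5 606.0
side b 24 a 3.43 6 907.0
side b 28 a 3.09 7 977.0
side b 32 a 2.21 7 764.0
side b 36 a -2.24 1 71.0
top b 12 a -0.77 2 77.0
top b 16 a -1.59 5 213.0
top b 20 a 0.49 8 532.0
top b 24 a -0.26 5 433.0
top b 28 a -0.43 5 283.0
side gap mm 2.85 (array([0.5855, 0.0334, 0.025 ]), 20) (array([0.6133, 0.0291, 0.027 ]), 21)
top gap mm -0.53 (array([0.5891, 0.0299, 0.025 ]), 6) (array([0.6144, 0.0291, 0.027 ]), 26)
11.85 [0.554  0.2334 0.1851] [0.  1.  0.7]
```

View pics/side_d.png

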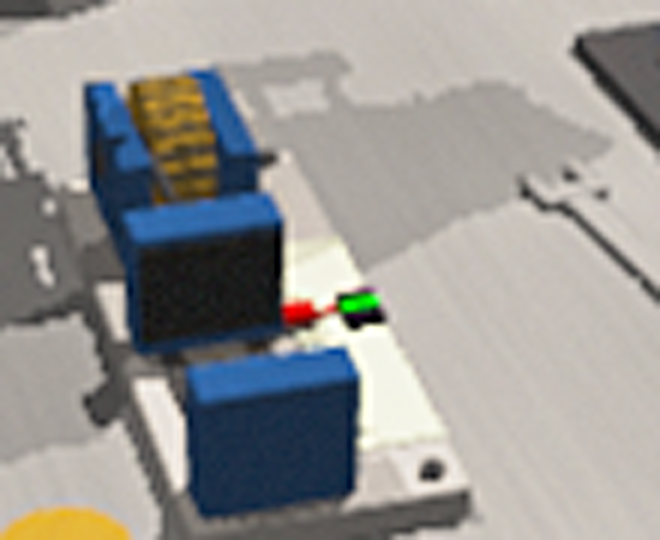

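View pics/top_d.png

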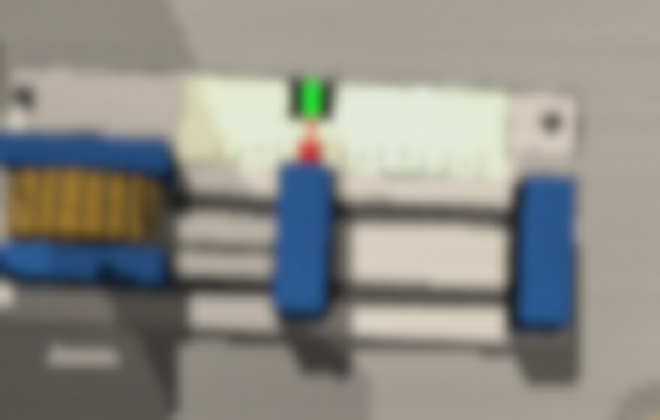

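```bash
python3 - <<'E'
from m import *
p=read_camera("side");G=blob(p,"g",.027,0)[0];f=p["frame"].astype(int)
print(proj(p,G))
Y=np.array([-.9987,.0506,0])
for b in(9,12,15,18,22): 
    q=np.r_[G[:2],.025]+Y*b/1000;print(b,proj(p,q),proj(p,q+[0,.003,0]))
for v in range(197,207): print(v,[int(f[v,u,2]-max(f[v,u,0],f[v,u,1])) for u in range(314,334)])
E
```

```text
[329.34200545 200.00618272]
9 [326.23386543 201.07111021] [325.86287982 200.4765454 ]
12 [325.20364365 201.2312605 ] [324.8345093  200.63600426]
15 [324.17214339 201.39160953] [323.80486516 200.79566061]
18 [323.13936225 201.55215767] [322.77394505 200.95551482]
22 [321.76032415 201.76653224] [321.39739595 201.16896217]
197 [-5, -5, 1, 2, 0, -1, 0, 0, 1, 1, 0, 0, 2, 2, 1, 6, 11, 11, 10, 8]
198 [-1, -5, -3, -3, -6, -6, -7, -5, -3, -1, 0, 2, 7, 18, 25, 25, 13, 10, 12, 14]
199 [-5, -2, -18, 14, 12, 18, 3, 8, -1, -5, -4, 4, 6, -70, -106, -139, -181, -213, -132, -33]
200 [-1, -3, -5, 64, 88, 123, 123, 134, 17, -5, 6, 55, -48, -230, -255, -235, -224, -241, -234, -38]
201 [-5, -4, 13, 167, 247, 237, 236, 231, 74, 26, 104, 138, -21, -209, -238, -181, -133, -92, -37, 7]
202 [-1, -4, 11, 133, 221, 189, 193, 177, 137, 84, 47, 21, 13, -13, -1, -3, 0, 1, 0, 0]
203 [3, -14, -17, 71, 131, 106, 93, 60, 30, 13, -6, 0, 0, -2, -8, -4, -5, -4, 0, 4]
204 [-34, -48, -40, 7, 33, 20, 19, 15, 7, 0, -3, -1, 0, 0, 3, 2, 2, -1, -2, -1]
205 [-35, -31, -22, 0, 2, -7, -3, 0, 0, 2, 0, 0, 0, -1, -4, -3, -3, 0, 0, -1]
206 [-10, -5, 5, 8, 7, 5, 3, 3, 5, 6, 4, 2, 2, 1, 0, 0, -1, 0, 0, -1]
```

Request:
{"name": "servo_tool", "arguments": {
  "rows": [0,-20,20,0,1,0,-60,30,0,1,0,-100,30,0,1,0,-140,30,0,1,-5,-180,30,0,1,-10,-220,30,0,1,-15,-260,30,0,1,-20,-300,30,0,1,-25,-340,30,0,1,-30,-380,30,0,1]
}}

```text
time_s: 12.73
tool_pos: [0.523, -0.1474, 0.2159]
tool_rot: [-50.8, 89.9, 36.1]
force: [0.8, -0.3, -0.6]
grip_width: 0.0003
```

Request:
{"name": "servo_tool", "arguments": {
  "rows": [-6,-40,0,0,1,-12,-80,0,0,1,-18,-120,-20,0,1,-24,-160,-40,0,1,-28,-190,-70,0,1,-28,-201,-100,0,1,-28,-201,-130,0,1,-28,-201,-150,0,1,-28,-201,-150,0,1,-28,-201,-150,0,1]
}}

```text
time_s: 13.57
tool_pos: [0.4949, -0.3459, 0.065]
tool_rot: [72.4, 89.9, 159.4]
force: [0.3, 0.1, 0.8]
grip_width: 0.0001
```

```bash
python3 - <<'E'
from m import *
o=get_obs();print(o["time_s"],o["tool_pos"],o["force"])
p=read_camera("side");c=cloud(p);f=p["frame"]
cv2.imwrite("pics/side6.png",cv2.resize(f[220:370,250:450],None,fx=4,fy=4,interpolation=cv2.INTER_CUBIC))
q=(c[...,2]>.07)&(c[...,2]<.1)&(abs(c[...,0]-.4965)<.05)&(abs(c[...,1]+.347)<.05);print(c[q].min(0) if q.any() else 0,c[q].max(0) if q.any() else 0)
p=read_camera("top");f=p["frame"]
cv2.imwrite("pics/top6.png",cv2.resize(f[150:290,370:530],None,fx=4,fy=4,interpolation=cv2.INTER_CUBIC))
E
```

```text
13.5667 [ 0.4949137  -0.34593963  0.0649821 ] [0.29432051 0.13202716 0.83346053]
[ 0.48371637 -0.35552169  0.0819909 ] [ 0.4864925  -0.33819179  0.09803156]
```

View pics/side6.png

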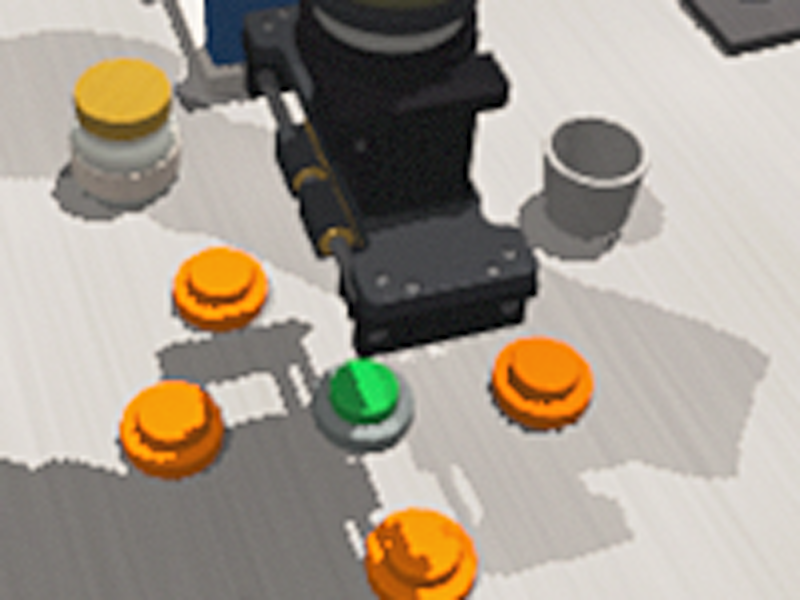

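View pics/top6.png

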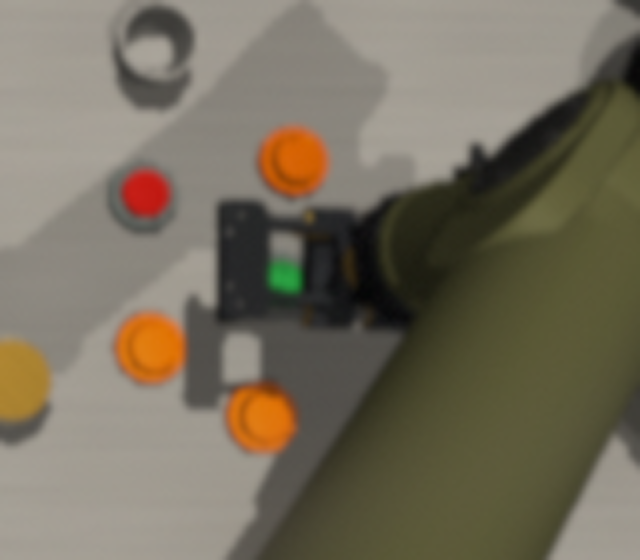

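Request:
{"name": "servo_tool", "arguments": {
  "rows": [1.5,-1.5,-15,0,1,1.5,-1.5,-30,0,1,1.5,-1.5,-42,0,1,1.5,-1.5,-48,0,1,1.5,-1.5,-50,0,1,1.5,-1.5,-50,0,1]
}}

```text
time_s: 14.17
tool_pos: [0.4973, -0.3474, 0.0154]
tool_rot: [71.5, 90.0, 158.5]
force: [-0.3, -0.0, -0.3]
grip_width: 0.0001
```

```bash
python3 - <<'E'
from m import *
o=get_obs();print(o["time_s"],o["tool_pos"],o["force"])
p=read_camera("side");c=cloud(p);f=p["frame"]
cv2.imwrite("pics/side7.png",cv2.resize(f[240:370,260:420],None,fx=5,fy=5,interpolation=cv2.INTER_CUBIC)[:600])
q=(c[...,2]>.035)&(c[...,2]<.07)&(abs(c[...,0]-.4965)<.05)&(abs(c[...,1]+.347)<.05);print(c[q].min(0) if q.any() else 0,c[q].max(0) if q.any() else 0)
E
```

```text
14.1667 [ 0.49731703 -0.34740735  0.01544839] [-0.34217682 -0.00935431 -0.25018916]
[ 0.48640995 -0.35708707  0.03545196] [ 0.4883732  -0.3398293   0.04307534]
```

View pics/side7.png

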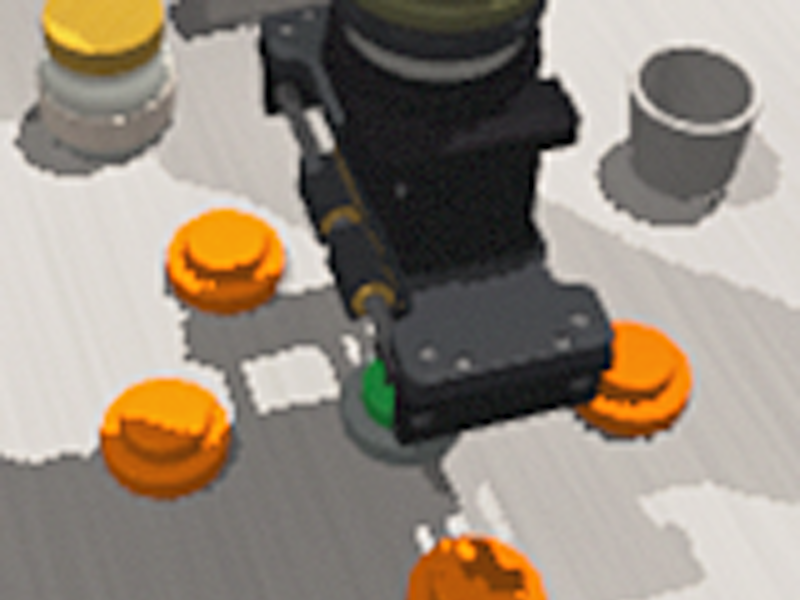

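Request:
{"name": "servo_tool", "arguments": {
  "rows": [0,0,-4,0,1,0,0,-8,0,1,0,0,-10,0,1,0,0,-10,0,1]
}}

```text
time_s: 14.55
tool_pos: [0.4974, -0.3474, 0.0054]
tool_rot: [22.7, 90.0, 109.7]
force: [-0.2, 1.0, 1.5]
grip_width: 0.0005
```

Request:
{"name": "servo_tool", "arguments": {
  "rows": [0,0,-1,0,1,0,0,-2,0,1,0,0,-3,0,1,0,0,-3,0,1]
}}

```text
time_s: 14.88
tool_pos: [0.4974, -0.3475, 0.0028]
tool_rot: [-39.2, 90.0, 47.8]
force: [-0.6, 1.1, 2.2]
grip_width: 0.0007
```

Request:
{"name": "servo_tool", "arguments": {
  "rows": [0,0,-1,0,1,0,0,-2,0,1,0,0,-3,0,1,0,0,-3,0,1]
}}

```text
time_s: 15.22
tool_pos: [0.4974, -0.3475, -0.0003]
tool_rot: [-28.5, 90.0, 58.5]
force: [-1.3, 1.7, 4.9]
grip_width: 0.0004
```

Request:
{"name": "servo_tool", "arguments": {
  "rows": [0,0,-1.5,0,1,0,0,-3,0,1,0,0,-3,0,1]
}}

```text
time_s: 15.47
tool_pos: [0.4975, -0.3475, -0.0008]
tool_rot: [-13.1, 89.9, 73.9]
force: [-6.1, 5.5, 20.9]
grip_width: 0.0003
```

Request:
{"name": "servo_tool", "arguments": {
  "rows": [0,0,5,0,1,0,0,20,0,1,0,0,50,0,1,-20,0,90,0,1,-50,0,130,0,1,-60,0,160,0,1,-60,0,180,0,1,-60,0,180,0,1,-60,0,180,0,1,-60,0,180,0,1]
}}

```text
time_s: 16.3
tool_pos: [0.4373, -0.3468, 0.1755]
tool_rot: [53.6, 89.9, 140.6]
force: [-0.2, 0.6, 0.2]
grip_width: 0.0007
```

```bash
python3 g.py e; python3 t.py | grep top; python3 - <<'E'
from m import *
p=read_camera("top");c=cloud(p)
for k in["amber_bottle","green_bottle","mug","jar","wrench","cup","collar"]:
    for r in cut_out(k,p)[:1]:
        q=c[r["pixels"]&(p["range_z"]>0)];print(k,round(r["score"],2),np.median(q,0).round(3))
p=read_camera("side");cv2.imwrite("pics/side8.png",p["frame"]);c=cloud(p)
f=p["frame"].astype(int);g=(f[...,1]-np.maximum(f[...,0],f[...,2])>50)&(abs(c[...,1]+.35)<.05)&(abs(c[...,0]-.5)<.05);print("green",np.median(c[g],0))
E
```

```text
side gap mm None None None
top gap mm -0.52 (array([0.5891, 0.0299, 0.025 ]), 6) (array([0.6144, 0.0291, 0.027 ]), 26)
16.4 [ 0.4369 -0.3466  0.1748] [ 0.6  0.3 -0. ]
amber_bottle 0.81 [0.479 0.397 0.123]
green_bottle 0.7 [0.591 0.415 0.136]
mug 0.62 [0.361 0.29  0.03 ]
jar 0.63 [ 0.426 -0.134  0.064]
wrench 0.94 [0.771 0.055 0.007]
cup 0.67 [ 0.677 -0.262  0.018]
collar 0.69 [0.479 0.397 0.124]
green [ 0.49512468 -0.34994661  0.02186291]Traceback (most recent call last):
  File "t.py", line 5, in <module>
    G=blob(p,"g",.027,0)[0]
      ~~~~~~~~~~~~~~~~~~^^^
TypeError: 'NoneType' object is not subscriptable
```

View pics/top_e.png

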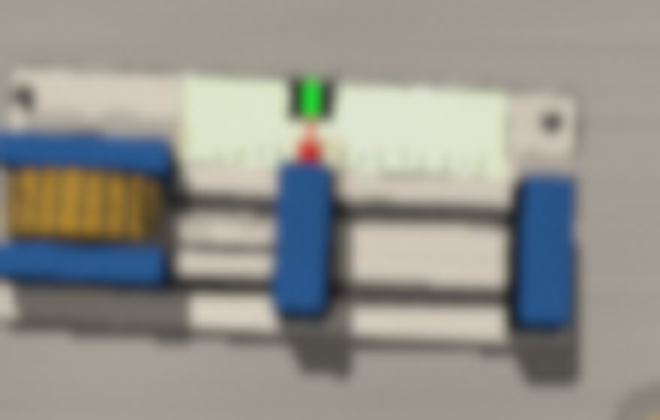

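View pics/side8.png

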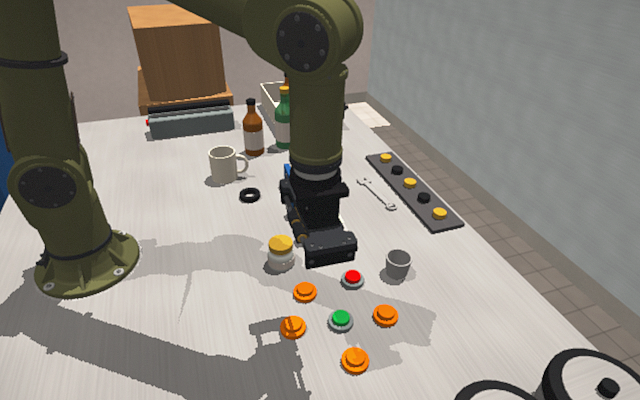

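The top picture shows the pointer under the green band (columns ~310 and ~312). In the side picture both buttons are up, and the collar still stands at about (249,195).

```bash
python3 -c "
from cell import *
print(sign_off())"
```

```text
the job is handed in; nothing more can be done
None
```

I rolled the wheel towards the stop in several fingertip strokes until the pointer stood on the green band. I then pressed the green button to its end stop, let it go, lifted clear and handed the job in at about 16.5 s; no verdict was reported.

**Last checks that passed**
- **Pointer:** the top camera put it about 0.5 mm from the middle of the band, the same before and after the button press.
- **Green button:** it bottomed out at 21 N, and its top was back at 22 mm after release.
- **Band:** the green band measured at the same spot from start to end.
- **Bystanders:** the bottles, mug, jar, wrench and cup measured within about 4 mm of where they started.

**Checks that disagreed or failed**
- **Pointer, side camera:** it read 2.9 mm over the whole pointer before the button press. I put that down to the pointer's thick base biasing the reading; its thin tip gave about 1–2 mm. After the press the arm hid the pointer from this camera, so only the top camera confirmed its final position.
- **Collar:** in the last check the network reported the amber bottle in its place. The final side picture shows the collar where it was.
- **Fingertip height:** the tips sat about 27 mm higher than the reported tool position implied, so I found both contacts by force and camera instead.

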